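# Let a reservoir lift down on its ratchet

## Robot

A 6-joint arm with a two-finger parallel gripper is mounted at the origin on a cart in front of the work surface, level with it; the furniture and walls round the work are solid. World frame = base frame: x ahead of the robot, y to its left, z up, the work surface at z = 0. Lengths are in mm, angles in degrees, forces in N, time in s.
With the tool pointing down it reaches from about 350 to 850 mm from the base axis. Payload 8.1 kg.
Tool frame: the origin (TCP) lies on the mounting face of the last link; the fingertips stand 173 mm ahead of it and the grasp point (between the pads) lies 155 mm ahead of it; z points along the fingers, y is the direction in which the jaws open and shut (so a half turn about z gives the same grasp; the last joint's range is limited). The gripper opens to 85 mm and grips with 20 to 120 N. Pads are 22 mm wide; open, the fingers measure 114 mm over their backs; the gripper's body (76 mm by 85 mm) begins 54 mm behind the grasp point. The pads swing forward as they close: fully open they stand 13 mm farther back than shut.
Start: joints at [-74.164, 7.471, 85.268, -0, 87.261, -4.893], TCP at [212.395, -561.155, 404.692] pointing down, gripper open.
Joint ranges: [-169.43, 169.43], [-51.17, 129.36], [1.28, 143.12], [-76.62, 256.62], [0, 156.53], [-152.29, 152.29]. Speed limits (degrees/s): [136.94, 136.94, 159.86, 180, 180, 180].

## Interface

Orientations are given as [roll, pitch, yaw] about the fixed x, y, z axes, in that order (R = Rz(yaw) Ry(pitch) Rx(roll)).
In Python, from bench import * gives the robot as it stands.
- The arm moves only by the shell command python3 -m jog 'ROWS' [FORCE]. ROWS is JSON, a list of rows, each an object of numbers: "tx", "ty", "tz": the shift along the tool's x, y, z as a fraction of full scale; "ax", "ay", "az": the turn, a rotation vector about the tool's x, y, z as a fraction of full scale; "hand": the opening, from 0 (shut) to 1 (fully open). A call has 1 to 5 rows; each row is the pose to reach, as a shift and turn from the pose commanded when the call began, along the tool's axes at that moment; what a row does not reach only later rows make up. Full scale, the value 1, is 150 mm for a shift and 45 degrees for a turn. A row lasts 1/12 s, in which the tool goes at most 41.7 mm and 7.16 degrees, less where a joint would pass 70% of its speed; a pose out of reach is approached as far as the arm can. A call with a number of a shift or a turn outside -1 to 1 is refused whole. A call with a gripper value outside its range is refused whole. The fingers move at their own pace and stop on an object; FORCE is the grip in N (left out, the last holds). Time passes only in rows, so rows that repeat a pose let the fingers close. It gives the time, the measured TCP pose, the force and the opening at its end, in the units of the state.
- sense(): the state, without advancing time (a new reading comes with each control period).
- snapshot(name): name is "scene" or "top"; returns a dict with "pixels" (400x640x3 uint8, red, green, blue), "z_map" (400x640 float32, mm along the optical axis (not along the pixel's ray), 0 where there is no reading), "intrinsics" (3x3 intrinsics, pixels), "R" (3x3) and "t" (3): a world point X has camera coordinates R X + t. Camera axes: x right, y down, z forward; pixel columns grow to the right and rows downward; lengths in mm; the calibration is good to about 2 mm. A picture is of the moment at which its call begins.
- hand_in(): hands the job in, once; it reports no verdict.
The state is a dict: "time": time; "joint_pos": joint angles; "qd": joint speeds; "joint_efforts": joint torques, N m; "tool_pos": TCP position; "tcp_rot": TCP orientation; "ft_force": force on the tool from outside, world axes, zero at the start; "wrist_torque": the same for the moment, N m; "finger_gap": finger opening in mm.
Only numpy, scipy, OpenCV 4.12 (cv2) and the standard library are available. Lean on these libraries where they do the work, as an engineer would, in place of code of your own. Each camera call takes 0.05 s, during which the arm holds its last target.

## Task

Lower the bottle on the small bench lift until the platform is level with the collar clamped on the gauge rod, to within about a tooth of the ratchet. To do so, press the release key with a light finger, just far enough to lift the pawl clear of the toothed wheel and never hard against its stop, hold it there while the drum turns back, then let go so that the pawl drops in and holds the platform. Do not touch the platform or the bottle, keep the bottle standing on it, and leave the other things on the bench where they are.

Things in the scene. Friction and masses are not known exactly. Their poses are not given: they have to be found in the camera images.
- lift: Fixed bench lift: grey base 120x400x12 mm, 300 mm mast at x 40, y 75 mm. Origin under the base, 16 mm over the worktop (on feet); x to the lift's back, y along the base towards its platform, z up; offsets below are in this frame. The load (5 to 8 N) makes the platform sink at about 5 to 9 mm/s (damped) whenever the pawl is clear; it cannot be wound up again (no crank).
- wheel (a point): Centre of the steel ratchet wheel, 84 mm across, 20 teeth, axis along the lift's x, at x -24, y 0, z 120 mm. The drum behind it drives the platform's rack: one tooth is 12 mm of platform travel. When the key is let up the pawl springs down and catches the next tooth, so the platform stops up to 12 mm lower than where the key was let go.
- pawl_pivot (a point): Pivot of the dark hook pawl and of the release key, at x -24, y -70, z 152 mm. The pawl reaches 70 mm over the top of the wheel and hooks into its teeth; its tail lies under the key. Lifted clear of the tooth tips it can rise about 4 mm more at the nose, then meets a hard stop.
- key_pad (a point): Middle of the top of the rubber pad (34x32 mm) of the release key, the aluminium flap at the end of the lift away from the platform; at rest at x -24, y -152, z 197 mm, facing up, its far end raised 13 degrees. Pressed down it turns about the pawl pivot, 90 mm away; a light spring (1 to 4 N at the pad) lifts it again.
- key: The release key; origin on its hinge. A hidden set screw meets the pawl's tail only after free play that differs each time and cannot be seen: 3 to 27 mm at the pad. Then the force rises to 5 to 9 N; some 9 mm further the platform begins to sink, and about 5 mm beyond that is the hard stop. It must be held within these 5 mm. Over 14 N bends the key.
- carriage: Aluminium platform (90x92x8 mm) with its rack and pointer. Origin level with the platform's top face, on the lift's z axis (the platform's middle is at x -10, y 133 mm). Its z is the platform's height: 191 mm over the worktop at the start; it can sink by 100 mm at most.
- collar: Brass ring 20 mm across, 8 mm high, clamped on the thin gauge rod at x -10, y +195 mm of the lift, beside the platform's pointer; origin at its centre. Its height is the height wanted for the platform's top, 45 to 75 mm below the start.
- bottle_center (a point): Half-way up the white plastic bottle (58 mm across, 115 mm tall) that stands on the middle of the platform; z is its upright axis.
- slide_box: Bystander: flat white box 58 x 80 x 24 mm; origin under its centre.
- tape_roll: Bystander: roll of masking tape 104 mm across, 25 mm high; origin under its centre.
- timer: Bystander: white timer 64 x 68 x 18 mm; origin under its centre.
- beaker: Bystander: glass beaker 58 mm across, 70 mm tall; origin under its centre.
- petri: Bystander: round dish 89 mm across, 16 mm high; origin under its centre.
There are look-alikes about, which are no part of the job. Leave any pink or yellow look-alike of the part that bears bottle_center alone.

How it is judged:
By the outcome, as a careful person would: the job done as asked, in the order asked, and still so for the second after the job is handed in, with the robot touching nothing.
It also fails if it takes over 72 s, if anything falls off the work surface, if the arm or the gripper's body presses on something with over 40 N, if the wrist force passes 120 N, or if a joint passes its speed limit or range.

## Working session

There is one attempt and no reset: what is moved stays moved. The work goes in short steps, Python scripts to look and compute and a shell command to move; the robot and the scene stay as the last step left them, time stands still between calls to the robot, and variables do not carry over. Pictures are saved under pics/ and viewed, and the job is handed in when it is done.

```bash
mkdir -p pics; ls
python3 - <<'E'
from bench import *
import cv2,numpy as np
print(sense())
for n in("scene","top"):
    s=snapshot(n); cv2.imwrite(f"pics/{n}0.png",s["pixels"][:,:,::-1]); np.savez(f"pics/{n}0.npz",**s)
    print(n,s["intrinsics"],s["R"],s["t"])
E
```

```text
pics
{'time': 0.0, 'joint_pos': array([-7.41637593e+01,  7.51648225e+00,  8.53284813e+01, -1.79495817e-03,
        8.72604353e+01, -4.89200224e+00]), 'qd': array([-0.05636763,  0.00036035, -0.03422195, -0.03292851,  0.03291942,
        0.01978649]), 'joint_efforts': array([ 8.79366962e-04, -5.69396281e+01, -5.00546765e+01, -3.58782481e-04,
        1.47577445e-02, -4.00031837e-06]), 'tool_pos': array([ 212.32684328, -560.93940825,  403.63744733]), 'tcp_rot': array([-1.79894832e+02, -7.20196237e-03,  2.07283238e+01]), 'ft_force': array([-0.77957818, -0.22287016, -0.50103661]), 'wrist_torque': array([-0.05455938, -0.01217365,  0.01207945]), 'finger_gap': 85.73047385992189}
scene [[519.03529358   0.         320.22104923]
 [  0.         519.03529358 204.48706623]
 [  0.           0.           1.        ]] [[ 0.44592718 -0.89497558 -0.01294849]
 [-0.51095406 -0.24265506 -0.82464809]
 [ 0.73489789  0.37434908 -0.56549789]] [-165.66513205  418.39806452 1515.71449429]
top [[460.50990223   0.         315.32049837]
 [  0.         460.50990223 196.61870996]
 [  0.           0.           1.        ]] [[-0.01671945 -0.99981716 -0.00927971]
 [-0.9858167   0.01803396 -0.16685383]
 [ 0.16699067  0.00635839 -0.98593797]] [  58.44496292  529.51971627 1415.35000476]
```

View pics/scene0.png

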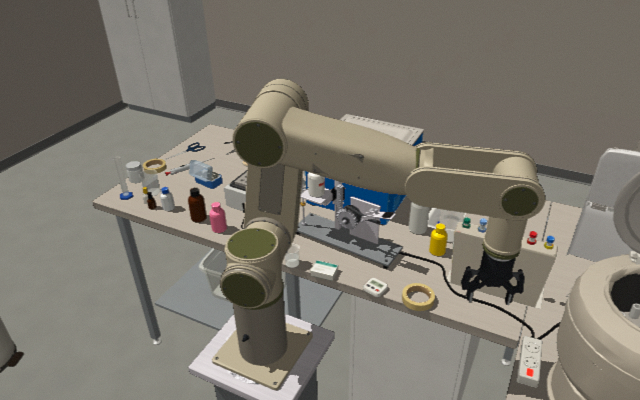

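View pics/top0.png

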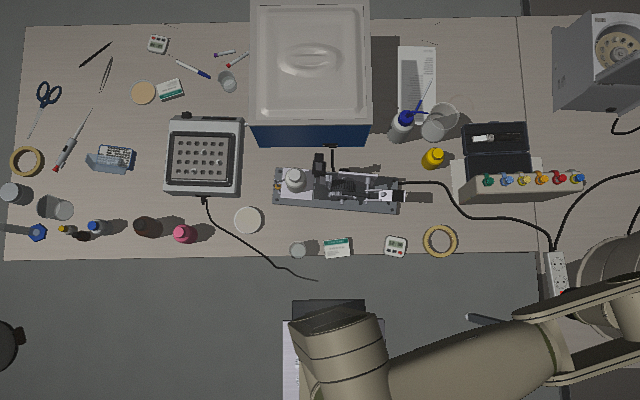

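The scene view shows the lift at about (345,225), with the white bottle on its platform at (316,185) and the key at about (380,215). In the top view the lift spans x 275–405 at y≈190, with the bottle at (294,178). The pink bottle at (183,233) and the yellow one at (433,158) are look-alikes. Next I'll enlarge the lift.

Run:
```python
import cv2
a=cv2.imread("pics/top0.png")[145:225,260:420]; cv2.imwrite("pics/c1.png",cv2.resize(a,None,fx=5,fy=5,interpolation=cv2.INTER_CUBIC))
a=cv2.imread("pics/scene0.png")[160:270,280:420]; cv2.imwrite("pics/c2.png",cv2.resize(a,None,fx=5,fy=5,interpolation=cv2.INTER_CUBIC))
```

```text
(no output)
```

View pics/c1.png

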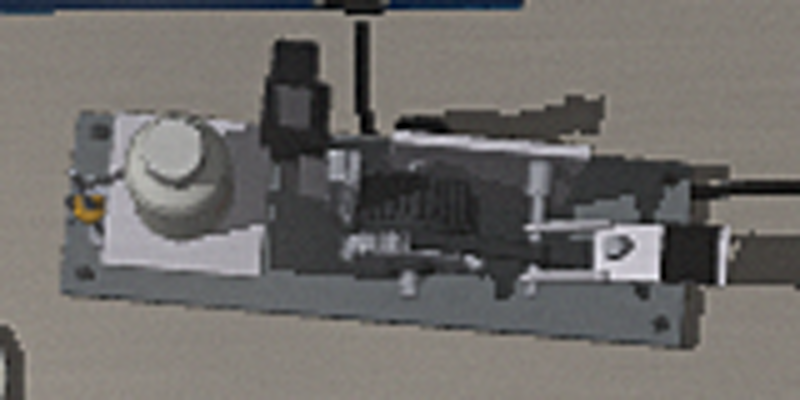

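View pics/c2.png

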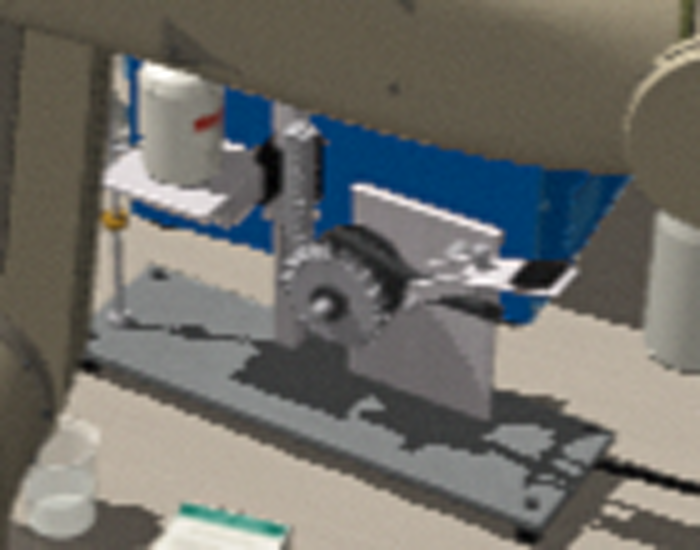

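The crops show the black pad at top (398,196) and scene (389,215). The brass collar is at top (278,187) and scene (303,204). The base outline is clear in the top view. The white bottle stands on the platform, so this is the right lift.

```bash
cat > h.py <<'E'
import numpy as np,cv2
def ray(s,u,v):
    K,R,t=s["intrinsics"],s["R"],s["t"]
    d=R.T@np.linalg.solve(K,[u,v,1.]); return -R.T@t,d
def onz(s,u,v,z):
    o,d=ray(s,u,v); return o+d*(z-o[2])/d[2]
def dep(s,u,v):
    o,d=ray(s,u,v); return o+d*s["z_map"][int(round(v)),int(round(u))]
def tri(a,pa,b,pb):
    o1,d1=ray(a,*pa);o2,d2=ray(b,*pb)
    A=np.stack([d1,-d2],1);k=np.linalg.lstsq(A,o2-o1,rcond=None)[0]
    p,q=o1+d1*k[0],o2+d2*k[1]; return (p+q)/2,np.linalg.norm(p-q)
def proj(s,X):
    c=s["R"]@np.asarray(X,float)+s["t"]; p=s["intrinsics"]@c; return p[:2]/p[2]
E
python3 - <<'E'
from h import *
np.set_printoptions(precision=1,suppress=True)
T=dict(np.load("pics/top0.npz"));S=dict(np.load("pics/scene0.npz"))
c=lambda x,y:(260+x/5-.4,145+y/5-.4)
d=lambda x,y:(280+x/5-.4,160+y/5-.4)
# front edge corners of base top, back-left corner
P=[onz(T,*c(*p),28) for p in((66,292),(687,346),(80,112),(695,165))]
for p in P:print("corner",p)
print([np.linalg.norm(P[i]-P[j]) for i,j in((0,1),(0,2),(2,3),(1,3))])
h=T["pixels"][185:205,385:410].astype(int)
print("pad depth",[dep(T,*c(x,y)) for x,y in((675,256),(692,256),(710,256))])
print("pad tri",tri(T,c(692,256),S,d(542,275)))
print("collar tri",tri(T,c(88,208),S,d(115,221)), dep(T,*c(88,208)))
for p in((120,200),(180,260),(250,240)):print("plat",dep(T,*c(*p)))
for p in((130,185),(200,208)):print("platS",dep(S,*d(*p)))
o=(P[0]+P[1]+P[2]+P[3])/4
y=(P[0]-P[1]+P[2]-P[3]);y[2]=0;y/=np.linalg.norm(y);x=np.array([y[1],-y[0],0]);x*= np.sign(x[0])
print("o",o,"yaw of y",np.degrees(np.arctan2(y[1],y[0])),x,y)
for n,q in(("pad",(-24,-152,197)),("collar",(-10,195,130)),("wheel",(-24,0,120)),("plat",(-10,133,175))):
    X=np.array([*o[:2],16])+x*q[0]+y*q[1]; X[2]=16+q[2]; print(n,X,proj(T,X),proj(S,X))
E
```

```text
corner [515.1 185.8  28. ]
corner [ 473.1 -209.7   28. ]
corner [633.1 176.5  28. ]
corner [ 590.6 -220.3   28. ]
[np.float64(397.6936989577178), np.float64(118.4358886468494), np.float64(399.0943754271602), np.float64(117.95324813936504)]
pad depth [array([ 500.7, -174.1,  210.4]), array([ 500.6, -183.7,  209.6]), array([ 498.9, -192.1,  218.8])]
pad tri (array([ 501. , -184.6,  210.9]), np.float64(2.432478848061506))
collar tri (array([552.2, 162.2, 120.5]), np.float64(2.297389876421866)) [550.3 162.5 127.6]
plat [542.4 138.5 190.2]
plat [506.3 104.3 193.6]
plat [518.3  64.4 187.4]
platS [504.5 120.9 192.8]
platS [505.   66.2 188.9]
o [553.  -16.9  28. ] yaw of y 83.91065717507689 [ 1.  -0.1  0. ] [0.1 1.  0. ]
pad [ 513.  -165.5  213. ] [391.5 191.4] [383.5 210.8]
collar [563.7 178.1 146. ] [271.4 180.7] [299.7 195.5]
wheel [529.1 -14.4 136. ] [336.4 191.6] [343.4 215.7]
plat [557.1 116.4 191. ] [291.3 179.4] [313.6 190. ]
```

Measured pad: (501,-185,211), against an expected height of 213, so that agrees. The collar comes out at about (552,162,120), 70 mm below the start, inside the 45–75 range. The lift axis runs at 84° yaw. The base outline isn't centred on the lift origin (about -12,-17 mm), so I'm relying on the direct pad measurement. First move: raise and shut the gripper.

```bash
python3 -m jog '[{"tz":-0.28,"hand":0},{"tz":-0.5,"hand":0},{"tz":-0.5,"hand":0}]'
python3 -m jog '[{"tx":0.2,"ty":-0.12,"hand":0},{"tx":0.44,"ty":-0.27,"hand":0},{"tx":0.68,"ty":-0.42,"hand":0},{"tx":0.9,"ty":-0.56,"hand":0},{"tx":0.9,"ty":-0.56,"hand":0}]'
python3 -m jog '[{"tx":0.22,"ty":-0.14,"hand":0},{"tx":0.44,"ty":-0.27,"hand":0},{"tx":0.68,"ty":-0.42,"hand":0},{"tx":0.9,"ty":-0.56,"hand":0},{"tx":0.9,"ty":-0.56,"hand":0}]'
```

```text
invalid input at $[0]: expected keys tx, ty, tz, ax, ay, az, hand
invalid input at $[0]: expected keys tx, ty, tz, ax, ay, az, hand
invalid input at $[0]: expected keys tx, ty, tz, ax, ay, az, hand
```

All keys are needed in every row.

```bash
python3 -m jog '[{"tx":0,"ty":0,"tz":-0.28,"ax":0,"ay":0,"az":0,"hand":0},{"tx":0,"ty":0,"tz":-0.5,"ax":0,"ay":0,"az":0,"hand":0},{"tx":0,"ty":0,"tz":-0.5,"ax":0,"ay":0,"az":0,"hand":0}]'
python3 -m jog '[{"tx":0.2,"ty":-0.12,"tz":0,"ax":0,"ay":0,"az":0,"hand":0},{"tx":0.44,"ty":-0.27,"tz":0,"ax":0,"ay":0,"az":0,"hand":0},{"tx":0.68,"ty":-0.42,"tz":0,"ax":0,"ay":0,"az":0,"hand":0},{"tx":0.9,"ty":-0.56,"tz":0,"ax":0,"ay":0,"az":0,"hand":0},{"tx":0.9,"ty":-0.56,"tz":0,"ax":0,"ay":0,"az":0,"hand":0}]'
```

```text
time: 0.35
tool_pos: [212.6, -561.7, 487.6]
tcp_rot: [179.4, 0.1, 20.7]
ft_force: [-0.6, -0.8, 1.6]
finger_gap: 51.7
time: 0.77
tool_pos: [312.5, -430.2, 479.7]
tcp_rot: [-179.9, -0.2, 21.0]
ft_force: [0.0, -0.4, -0.4]
finger_gap: 0.1
```

```bash
python3 -m jog '[{"tx":0.22,"ty":-0.13,"tz":0,"ax":0,"ay":0,"az":-0.14,"hand":0},{"tx":0.44,"ty":-0.27,"tz":0,"ax":0,"ay":0,"az":-0.28,"hand":0},{"tx":0.66,"ty":-0.41,"tz":0,"ax":0,"ay":0,"az":-0.42,"hand":0},{"tx":0.88,"ty":-0.54,"tz":0,"ax":0,"ay":0,"az":-0.56,"hand":0},{"tx":0.88,"ty":-0.54,"tz":0,"ax":0,"ay":0,"az":-0.7,"hand":0}]'
python3 - <<'E'
from bench import *
import numpy as np
s=sense();d=np.array([501,-184.6])-s["tool_pos"][:2];y=np.radians(s["tcp_rot"][2])
print(d,(d@[np.cos(y),np.sin(y)])/150,(d@[np.sin(y),-np.cos(y)])/150,84-s["tcp_rot"][2])
E
```

```text
time: 1.18
tool_pos: [406.8, -307.6, 479.5]
tcp_rot: [180.0, -0.2, 52.8]
ft_force: [-0.2, -0.6, 0.8]
finger_gap: -0.0
[ 94.16267752 123.02624668] 1.0328277916367372 0.005029467347509234 31.150964134334814
```

```bash
python3 -m jog '[{"tx":0.24,"ty":0,"tz":0,"ax":0,"ay":0,"az":-0.14,"hand":0},{"tx":0.49,"ty":0,"tz":0,"ax":0,"ay":0,"az":-0.28,"hand":0},{"tx":0.75,"ty":0,"tz":0,"ax":0,"ay":0,"az":-0.42,"hand":0},{"tx":1,"ty":0,"tz":0,"ax":0,"ay":0,"az":-0.56,"hand":0},{"tx":1,"ty":0,"tz":0,"ax":0,"ay":0,"az":-0.7,"hand":0}]'
python3 - <<'E'
from bench import *
import numpy as np,cv2
for n in("scene","top"):
    s=snapshot(n); cv2.imwrite(f"pics/{n}1.png",s["pixels"][:,:,::-1]); np.savez(f"pics/{n}1.npz",**s)
print(sense())
E
```

```text
time: 1.6
tool_pos: [498.3, -188.9, 479.1]
tcp_rot: [180.0, -0.2, 84.3]
ft_force: [-0.5, -0.2, 0.6]
finger_gap: -0.0
{'time': 1.7, 'joint_pos': array([-2.67013220e+01, -4.13479921e+00,  8.94072534e+01, -7.67979051e-03,
        9.47816206e+01, -2.07441904e+01]), 'qd': array([-2.70389935, -0.5726216 ,  0.35039115, -0.58645301,  0.19769505,
        8.45213362]), 'joint_efforts': array([ 1.85593318e+00, -4.68371058e+01, -5.09808111e+01,  3.61702396e-01,
       -4.15574934e-02, -2.23833047e+00]), 'tool_pos': array([ 496.29759063, -192.3429923 ,  479.05888052]), 'tcp_rot': array([-1.79946720e+02, -1.19956062e-02,  8.40422263e+01]), 'ft_force': array([-0.48583657, -0.96548284,  0.15377651]), 'wrist_torque': array([ 0.0009003 , -0.07139136,  0.02815967]), 'finger_gap': 0.15902638517039647}
```

View pics/scene1.png

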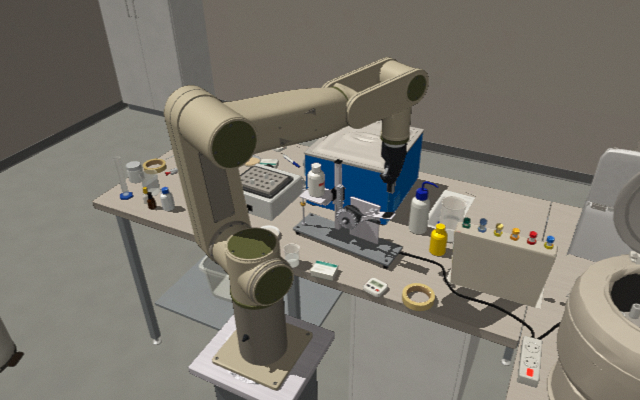

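View pics/top1.png

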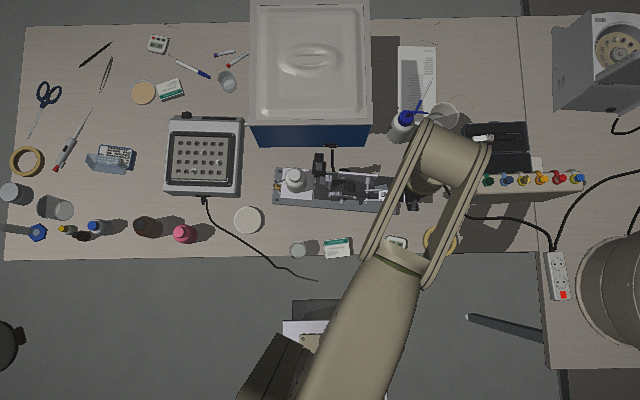

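The arm is now clear of the scene view: bottle at (316,180), collar at about (303,203), key at (384,216). The top view also still shows the platform. I'll measure the collar height more closely, using colour masks.

Run:
```python
from h import *
np.set_printoptions(precision=1,suppress=True)
T=dict(np.load("pics/top1.npz"));S=dict(np.load("pics/scene1.npz"))
im=S["pixels"][:,:,::-1].copy()
a=im[155:265,285:405]; cv2.imwrite("pics/c3.png",cv2.resize(a,None,fx=6,fy=5.4,interpolation=cv2.INTER_CUBIC) if 0 else cv2.resize(a,None,fx=5,fy=5,interpolation=cv2.INTER_NEAREST))
C={}
for n,s,(x0,x1,y0,y1) in(("S",S,(292,315,190,225)),("T",T,(268,290,178,196))):
    h=cv2.cvtColor(s["pixels"],cv2.COLOR_RGB2HSV); m=(h[...,0]>12)&(h[...,0]<30)&(h[...,1]>110)&(h[...,2]>60)
    mm=np.zeros_like(m);mm[y0:y1,x0:x1]=m[y0:y1,x0:x1]
    v,u=np.nonzero(mm); print(n,len(u),u.min(),u.max(),v.min(),v.max(),u.mean(),v.mean()); C[n]=(u.mean(),v.mean())
    o=-s["R"].T@s["t"]; X=np.array([dep(s,a,b) for a,b in zip(u,v)]); print("collar depth med",np.median(X,0),"cam",o)
print(tri(T,C["T"],S,C["S"]))
# height from scene given rod xy
for xy in((552,162),(550,160),(554,164)):
    o,d=ray(S,*C["S"]); k=np.dot(np.array(xy)-o[:2],d[:2])/np.dot(d[:2],d[:2]); print(xy,o+k*d)
```

```text
S 15 300 304 202 205 302.3333333333333 203.66666666666666
collar depth med [550.5 159.2 122.4] cam [-826.2 -614.1 1200. ]
T 20 275 280 184 189 277.3 186.6
collar depth med [548.1 162.  126.7] cam [ 286.6   39.9 1484.3]
(array([550.5, 162. , 122.2]), np.float64(1.7085548589893746))
(552, 162) [552.1 161.9 121.3]
(550, 160) [549.7 160.6 123.2]
(554, 164) [554.4 163.2 119.5]
```

View pics/c3.png

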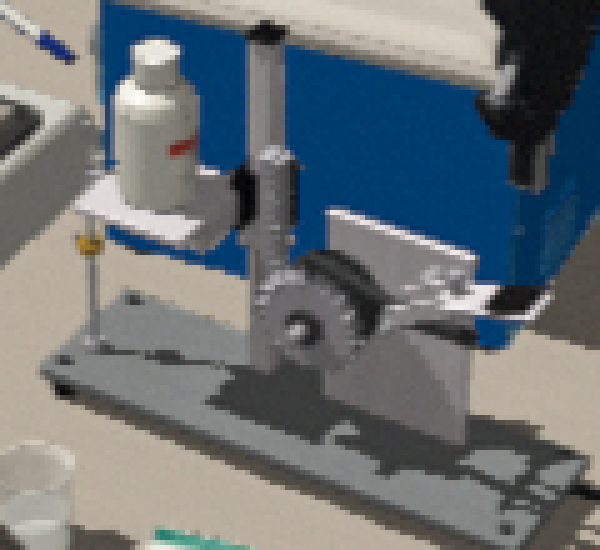

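The collar is at z≈122 (±2). The platform starts at 191 and teeth are 12 mm apart, so it can stop at 131 or 119. 119 is nearest, so I'll let go at about 125. Next I'll settle and centre over the pad, about 4 mm outward because the pad swings outward as it goes down.

```bash
python3 -m jog '[{"tx":0,"ty":0,"tz":0,"ax":0,"ay":0,"az":0,"hand":0},{"tx":0,"ty":0,"tz":0,"ax":0,"ay":0,"az":0,"hand":0}]'
cat > m.py <<'E'
from bench import *
from h import *
import sys
np.set_printoptions(precision=1,suppress=True)
def heights(save=None):
    S=snapshot("scene"); s=sense()
    if save: cv2.imwrite(f"pics/{save}.png",cv2.resize(S["pixels"][155:265,285:405,::-1],None,fx=5,fy=5,interpolation=cv2.INTER_CUBIC))
    ref=dict(np.load("pics/scene1.npz"))["pixels"]
    t=ref[164:192,309:323]            # bottle body patch
    r=cv2.matchTemplate(S["pixels"][155:235,300:335],t,cv2.TM_CCOEFF_NORMED)
    _,q,_,(x,y)=cv2.minMaxLoc(r); sub=0.
    if 0<y<r.shape[0]-1:
        a,b,c=r[y-1,x],r[y,x],r[y+1,x]; sub=(a-c)/(2*(a-2*b+c))
    dv=155+y+sub-164
    # pixels -> mm: vertical motion of bottle centre from z=191+57
    p0=proj(S,(545,100,248)); zs=np.linspace(130,255,500)
    vs=np.array([proj(S,(545,100,z))[1] for z in zs]); drop=248-np.interp(p0[1]+dv,vs[::-1],zs[::-1])
    print("t",round(s["time"],2),"dv %.2f q %.2f drop %.1f plat %.1f"%(dv,q,drop,191-drop))
    print("tcp",s["tool_pos"],"F",s["ft_force"],"yaw",s["tcp_rot"][2])
if __name__=="__main__": heights(sys.argv[1] if len(sys.argv)>1 else None)
E
python3 m.py
```

```text
time: 1.87
tool_pos: [495.1, -194.6, 479.5]
tcp_rot: [-180.0, 0.0, 83.5]
ft_force: [-0.4, 0.4, -0.0]
finger_gap: -0.2
t 1.92 dv 0.04 q 1.00 drop 0.1 plat 190.9
tcp [ 495.1 -194.7  479.6] F [ 0.1 -0.1 -0.4] yaw 83.4743843023936
```

```bash
python3 -m jog '[{"tx":0.04,"ty":0.032,"tz":0.2,"ax":0,"ay":0,"az":0,"hand":0},{"tx":0.04,"ty":0.032,"tz":0.4,"ax":0,"ay":0,"az":0,"hand":0},{"tx":0.04,"ty":0.032,"tz":0.52,"ax":0,"ay":0,"az":0,"hand":0},{"tx":0.04,"ty":0.032,"tz":0.54,"ax":0,"ay":0,"az":0,"hand":0},{"tx":0.04,"ty":0.032,"tz":0.54,"ax":0,"ay":0,"az":0,"hand":0}]'; python3 m.py
python3 - <<'E'
from bench import *
import cv2
s=snapshot("scene");cv2.imwrite("pics/c4.png",cv2.resize(s["pixels"][150:260,330:430,::-1],None,fx=5,fy=5,interpolation=cv2.INTER_CUBIC))
E
```

```text
time: 2.33
tool_pos: [500.2, -189.0, 397.4]
tcp_rot: [-179.8, -0.1, 83.6]
ft_force: [0.1, 0.2, 0.8]
finger_gap: 0.4
t 2.38 dv 0.04 q 1.00 drop 0.2 plat 190.8
tcp [ 500.7 -189.1  399.2] F [-0.   0.7  0.1] yaw 83.59697062738334
```

View pics/c4.png

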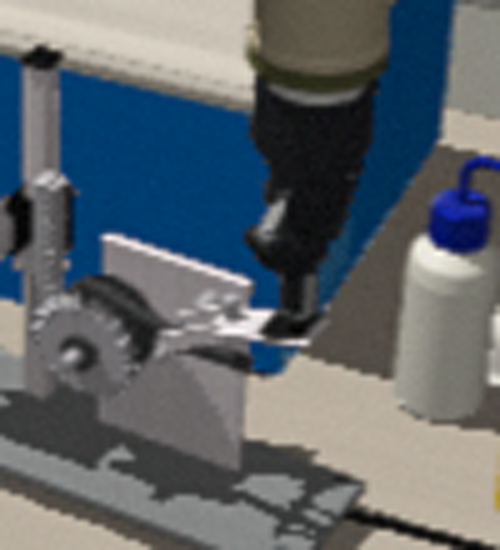

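The fingertips sit about 10 mm above the black pad (crop 290,325) and are centred on it. I'll descend by touch.

```bash
python3 -m jog '[{"tx":0,"ty":0,"tz":0.02,"ax":0,"ay":0,"az":0,"hand":0},{"tx":0,"ty":0,"tz":0.04,"ax":0,"ay":0,"az":0,"hand":0},{"tx":0,"ty":0,"tz":0.04,"ax":0,"ay":0,"az":0,"hand":0}]'
python3 -m jog '[{"tx":0,"ty":0,"tz":0.015,"ax":0,"ay":0,"az":0,"hand":0},{"tx":0,"ty":0,"tz":0.03,"ax":0,"ay":0,"az":0,"hand":0},{"tx":0,"ty":0,"tz":0.03,"ax":0,"ay":0,"az":0,"hand":0}]'
```

```text
time: 2.68
tool_pos: [501.1, -188.5, 393.1]
tcp_rot: [179.9, 0.0, 83.7]
ft_force: [0.5, -0.4, -0.1]
finger_gap: 0.0
time: 2.93
tool_pos: [501.0, -188.3, 387.8]
tcp_rot: [-180.0, -0.0, 83.7]
ft_force: [-0.3, 0.6, 0.1]
finger_gap: 0.1
```

```bash
python3 -m jog '[{"tx":0,"ty":0,"tz":0.01,"ax":0,"ay":0,"az":0,"hand":0},{"tx":0,"ty":0,"tz":0.02,"ax":0,"ay":0,"az":0,"hand":0},{"tx":0,"ty":0,"tz":0.02,"ax":0,"ay":0,"az":0,"hand":0}]'
```

```text
time: 3.18
tool_pos: [501.0, -188.3, 384.9]
tcp_rot: [-180.0, -0.0, 83.7]
ft_force: [0.4, 0.2, 0.1]
finger_gap: 0.0
```

```bash
python3 -m jog '[{"tx":0,"ty":0,"tz":0.01,"ax":0,"ay":0,"az":0,"hand":0},{"tx":0,"ty":0,"tz":0.02,"ax":0,"ay":0,"az":0,"hand":0},{"tx":0,"ty":0,"tz":0.02,"ax":0,"ay":0,"az":0,"hand":0}]'; python3 m.py c5
```

```text
time: 3.43
tool_pos: [501.0, -188.3, 381.9]
tcp_rot: [-180.0, -0.0, 83.7]
ft_force: [0.3, -0.6, 0.5]
finger_gap: 0.1
t 3.48 dv 0.04 q 1.00 drop 0.2 plat 190.8
tcp [ 501.  -188.3  382. ] F [-0.6 -0.2  0.4] yaw 83.7315589630155
```

View pics/c5.png

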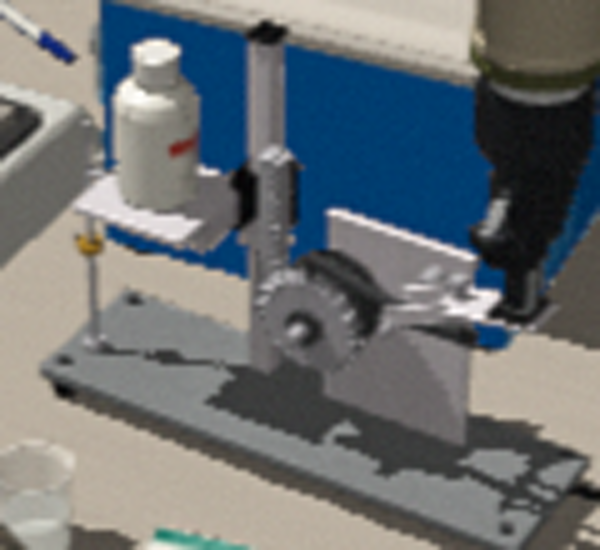

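The fingertips are at the pad (crop 520,305) with no clear force yet. The spring is light, so I continue in 3 mm steps.

```bash
python3 -m jog '[{"tx":0,"ty":0,"tz":0.01,"ax":0,"ay":0,"az":0,"hand":0},{"tx":0,"ty":0,"tz":0.02,"ax":0,"ay":0,"az":0,"hand":0},{"tx":0,"ty":0,"tz":0.02,"ax":0,"ay":0,"az":0,"hand":0}]'
```

```text
time: 3.73
tool_pos: [501.0, -188.3, 378.8]
tcp_rot: [-180.0, -0.0, 83.7]
ft_force: [0.6, 0.2, 1.6]
finger_gap: 0.2
```

```bash
python3 -m jog '[{"tx":0,"ty":0,"tz":0.01,"ax":0,"ay":0,"az":0,"hand":0},{"tx":0,"ty":0,"tz":0.02,"ax":0,"ay":0,"az":0,"hand":0},{"tx":0,"ty":0,"tz":0.02,"ax":0,"ay":0,"az":0,"hand":0}]'; python3 m.py
```

```text
time: 3.98
tool_pos: [501.0, -188.3, 375.8]
tcp_rot: [-180.0, -0.0, 83.7]
ft_force: [0.7, -1.1, 0.1]
finger_gap: -0.0
t 4.03 dv 0.04 q 1.00 drop 0.2 plat 190.8
tcp [ 501.  -188.3  376. ] F [ 0.5 -0.6  1.1] yaw 83.72778140882335
```

```bash
python3 -m jog '[{"tx":0,"ty":0,"tz":0.01,"ax":0,"ay":0,"az":0,"hand":0},{"tx":0,"ty":0,"tz":0.02,"ax":0,"ay":0,"az":0,"hand":0},{"tx":0,"ty":0,"tz":0.02,"ax":0,"ay":0,"az":0,"hand":0}]'
```

```text
time: 4.28
tool_pos: [501.0, -188.3, 372.9]
tcp_rot: [-180.0, -0.0, 83.7]
ft_force: [0.8, -0.2, 2.1]
finger_gap: 0.1
```

```bash
python3 -m jog '[{"tx":0,"ty":0,"tz":0.01,"ax":0,"ay":0,"az":0,"hand":0},{"tx":0,"ty":0,"tz":0.02,"ax":0,"ay":0,"az":0,"hand":0},{"tx":0,"ty":0,"tz":0.02,"ax":0,"ay":0,"az":0,"hand":0}]'; python3 m.py
```

```text
time: 4.53
tool_pos: [501.0, -188.3, 369.8]
tcp_rot: [-180.0, -0.0, 83.7]
ft_force: [0.7, -0.2, 0.9]
finger_gap: 0.4
t 4.58 dv 0.04 q 1.00 drop 0.2 plat 190.8
tcp [ 501.  -188.3  370. ] F [ 0.5 -0.5  1.7] yaw 83.7313481053566
```

```bash
python3 -m jog '[{"tx":0,"ty":0,"tz":0.01,"ax":0,"ay":0,"az":0,"hand":0},{"tx":0,"ty":0,"tz":0.02,"ax":0,"ay":0,"az":0,"hand":0},{"tx":0,"ty":0,"tz":0.02,"ax":0,"ay":0,"az":0,"hand":0}]'
```

```text
time: 4.83
tool_pos: [501.0, -188.6, 367.4]
tcp_rot: [180.0, 0.0, 83.7]
ft_force: [-1.2, -1.9, 4.6]
finger_gap: 0.3
```

```bash
python3 -m jog '[{"tx":0,"ty":0,"tz":0.01,"ax":0,"ay":0,"az":0,"hand":0},{"tx":0,"ty":0,"tz":0.02,"ax":0,"ay":0,"az":0,"hand":0},{"tx":0,"ty":0,"tz":0.02,"ax":0,"ay":0,"az":0,"hand":0}]'; python3 m.py c6
```

```text
time: 5.08
tool_pos: [501.0, -189.0, 364.9]
tcp_rot: [180.0, 0.1, 83.7]
ft_force: [-1.8, -3.5, 6.0]
finger_gap: 0.0
t 5.13 dv 0.03 q 1.00 drop 0.1 plat 190.9
tcp [ 501.  -188.9  365. ] F [-1.9 -3.9  6.5] yaw 83.70756905796348
```

View pics/c6.png

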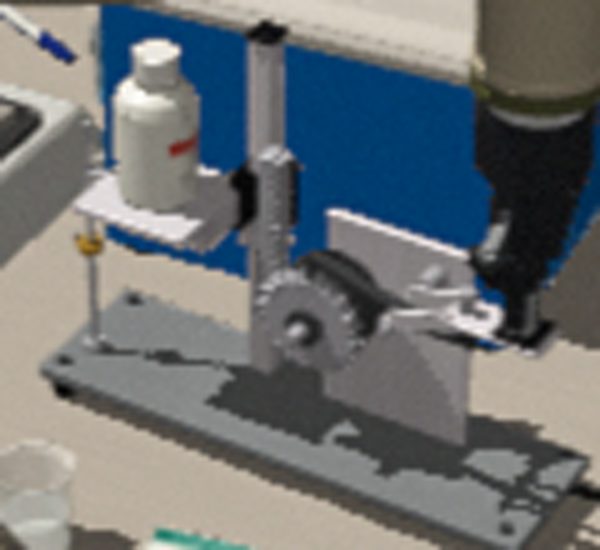

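Set-screw contact came at TCP z≈368–369 (force 1→5 N). So the platform should start sinking near 359–360, and the hard stop is near 354–355. I'll take smaller steps from here.

```bash
python3 -m jog '[{"tx":0,"ty":0,"tz":0.01,"ax":0,"ay":0,"az":0,"hand":0},{"tx":0,"ty":0,"tz":0.014,"ax":0,"ay":0,"az":0,"hand":0},{"tx":0,"ty":0,"tz":0.014,"ax":0,"ay":0,"az":0,"hand":0}]'; python3 m.py
```

```text
time: 5.38
tool_pos: [501.1, -189.1, 363.0]
tcp_rot: [179.9, 0.1, 83.7]
ft_force: [-2.3, -4.8, 6.8]
finger_gap: 0.1
t 5.43 dv 0.03 q 1.00 drop 0.1 plat 190.9
tcp [ 501.1 -189.1  363.1] F [-2.2 -4.7  7.3] yaw 83.69909231291713
```

```bash
python3 -m jog '[{"tx":0,"ty":0,"tz":0.007,"ax":0,"ay":0,"az":0,"hand":0},{"tx":0,"ty":0,"tz":0.007,"ax":0,"ay":0,"az":0,"hand":0},{"tx":0,"ty":0,"tz":0.007,"ax":0,"ay":0,"az":0,"hand":0}]'; python3 m.py
```

```text
time: 5.68
tool_pos: [501.1, -189.1, 362.1]
tcp_rot: [179.9, 0.1, 83.7]
ft_force: [-1.6, -4.7, 6.8]
finger_gap: 0.2
t 5.73 dv 0.02 q 1.00 drop 0.1 plat 190.9
tcp [ 501.1 -189.1  362.1] F [-1.5 -4.   6.2] yaw 83.6987743450901
```

```bash
python3 -m jog '[{"tx":0,"ty":0,"tz":0.007,"ax":0,"ay":0,"az":0,"hand":0},{"tx":0,"ty":0,"tz":0.007,"ax":0,"ay":0,"az":0,"hand":0},{"tx":0,"ty":0,"tz":0.007,"ax":0,"ay":0,"az":0,"hand":0}]'; python3 m.py
```

```text
time: 5.98
tool_pos: [501.1, -189.2, 361.1]
tcp_rot: [179.9, 0.1, 83.7]
ft_force: [-1.5, -4.9, 6.5]
finger_gap: 0.0
t 6.03 dv 0.02 q 1.00 drop 0.1 plat 190.9
tcp [ 501.1 -189.2  361.1] F [-2.1 -5.3  6.3] yaw 83.69702235899089
```

```bash
python3 -m jog '[{"tx":0,"ty":0,"tz":0.007,"ax":0,"ay":0,"az":0,"hand":0},{"tx":0,"ty":0,"tz":0.007,"ax":0,"ay":0,"az":0,"hand":0},{"tx":0,"ty":0,"tz":0.007,"ax":0,"ay":0,"az":0,"hand":0}]'; python3 m.py
```

```text
time: 6.28
tool_pos: [501.1, -189.2, 360.0]
tcp_rot: [179.9, 0.1, 83.7]
ft_force: [-1.5, -5.4, 6.0]
finger_gap: -0.0
t 6.33 dv 0.03 q 1.00 drop 0.1 plat 190.9
tcp [ 501.1 -189.2  360.1] F [-2.4 -5.6  6.2] yaw 83.69589669886852
```

```bash
python3 -m jog '[{"tx":0,"ty":0,"tz":0.007,"ax":0,"ay":0,"az":0,"hand":0},{"tx":0,"ty":0,"tz":0.007,"ax":0,"ay":0,"az":0,"hand":0},{"tx":0,"ty":0,"tz":0.007,"ax":0,"ay":0,"az":0,"hand":0}]'; python3 m.py
```

```text
time: 6.58
tool_pos: [501.2, -188.7, 358.5]
tcp_rot: [179.9, 0.1, 83.7]
ft_force: [0.0, -3.5, 3.7]
finger_gap: 0.2
t 6.63 dv 0.21 q 0.99 drop 0.9 plat 190.1
tcp [ 501.2 -188.7  358.4] F [ 0.9 -3.2  3.5] yaw 83.71422583727578
```

The platform has begun to sink and the force has dropped to 3.5 N. I'll go 1.5 mm deeper, to the middle of the window, and hold.

```bash
python3 -m jog '[{"tx":0,"ty":0,"tz":0.005,"ax":0,"ay":0,"az":0,"hand":0},{"tx":0,"ty":0,"tz":0.01,"ax":0,"ay":0,"az":0,"hand":0},{"tx":0,"ty":0,"tz":0.01,"ax":0,"ay":0,"az":0,"hand":0}]'; python3 m.py
```

```text
time: 6.88
tool_pos: [501.1, -188.3, 356.3]
tcp_rot: [180.0, 0.0, 83.7]
ft_force: [0.7, -3.6, 4.7]
finger_gap: -0.2
t 6.93 dv 0.75 q 0.98 drop 3.1 plat 187.9
tcp [ 501.1 -188.3  356.4] F [ 1.4 -3.5  5.5] yaw 83.73089644651726
```

```bash
python3 -m jog '[{"tx":0,"ty":0,"tz":0,"ax":0,"ay":0,"az":0,"hand":0},{"tx":0,"ty":0,"tz":0,"ax":0,"ay":0,"az":0,"hand":0},{"tx":0,"ty":0,"tz":0,"ax":0,"ay":0,"az":0,"hand":0},{"tx":0,"ty":0,"tz":0,"ax":0,"ay":0,"az":0,"hand":0},{"tx":0,"ty":0,"tz":0,"ax":0,"ay":0,"az":0,"hand":0}]'; python3 m.py c7
```

```text
time: 7.35
tool_pos: [501.1, -188.3, 356.4]
tcp_rot: [180.0, -0.0, 83.7]
ft_force: [0.8, -3.5, 4.1]
finger_gap: 0.1
t 7.4 dv 1.37 q 0.97 drop 5.6 plat 185.4
tcp [ 501.1 -188.3  356.4] F [ 2.  -3.5  4.3] yaw 83.73128885303501
```

It is sinking at about 5 mm/s with a steady 4 N. I'll hold and keep watching.

```bash
for i in 1 2 3 4 5; do python3 -m jog '[{"tx":0,"ty":0,"tz":0,"ax":0,"ay":0,"az":0,"hand":0},{"tx":0,"ty":0,"tz":0,"ax":0,"ay":0,"az":0,"hand":0},{"tx":0,"ty":0,"tz":0,"ax":0,"ay":0,"az":0,"hand":0},{"tx":0,"ty":0,"tz":0,"ax":0,"ay":0,"az":0,"hand":0},{"tx":0,"ty":0,"tz":0,"ax":0,"ay":0,"az":0,"hand":0}]' | grep -E "time|force"; done; python3 m.py c8
```

```text
time: 7.82
ft_force: [2.5, -2.4, 4.7]
time: 8.23
ft_force: [1.6, -3.3, 4.1]
time: 8.65
ft_force: [2.2, -3.5, 3.8]
time: 9.07
ft_force: [2.3, -2.7, 4.4]
time: 9.48
ft_force: [3.1, -3.2, 4.3]
t 9.53 dv 4.90 q 0.99 drop 20.2 plat 170.8
tcp [ 501.  -188.3  356.4] F [ 2.6 -3.9  3.9] yaw 83.73097114386181
```

View pics/c8.png

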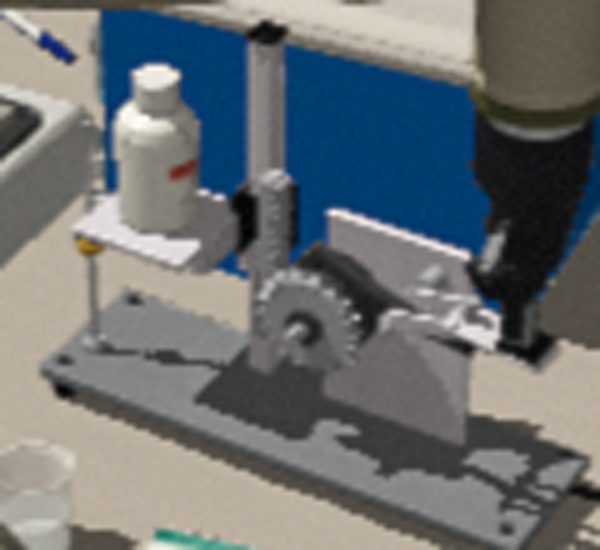

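The bottle is upright and the rate is about 6.9 mm/s. I need about 6.6 s more, so I'll hold for about 4.6 s and re-measure.

```bash
for i in 1 2 3 4 5 6 7 8 9 10 11; do python3 -m jog '[{"tx":0,"ty":0,"tz":0,"ax":0,"ay":0,"az":0,"hand":0},{"tx":0,"ty":0,"tz":0,"ax":0,"ay":0,"az":0,"hand":0},{"tx":0,"ty":0,"tz":0,"ax":0,"ay":0,"az":0,"hand":0},{"tx":0,"ty":0,"tz":0,"ax":0,"ay":0,"az":0,"hand":0},{"tx":0,"ty":0,"tz":0,"ax":0,"ay":0,"az":0,"hand":0}]' | grep -E "force"; done; python3 m.py c9
python3 - <<'E'
from bench import *
from h import *
s=snapshot("top")
T0=dict(np.load("pics/top1.npz"))
cv2.imwrite("pics/c10.png",cv2.resize(s["pixels"][145:225,260:420,::-1],None,fx=5,fy=5))
for k in(T0,s):
    # platform front strip + cap depth
    print([np.round(dep(k,u,v),1) for u,v in((294,171),(293,195),(306,196),(298,196))])
E
```

```text
ft_force: [2.5, -2.7, 4.7]
ft_force: [1.8, -3.2, 3.8]
ft_force: [2.0, -1.9, 4.5]
ft_force: [1.8, -3.1, 3.9]
ft_force: [2.2, -2.4, 3.2]
ft_force: [2.4, -3.1, 4.0]
ft_force: [1.7, -2.9, 4.5]
ft_force: [2.1, -2.0, 4.3]
ft_force: [1.8, -2.2, 3.8]
ft_force: [3.1, -2.1, 3.9]
ft_force: [2.2, -1.4, 3.3]
t 14.17 dv 12.12 q 0.98 drop 50.5 plat 140.5
tcp [ 501.  -188.3  356.4] F [ 2.1 -1.4  4. ] yaw 83.73045093906669
[array([555. , 102.2, 307.3]), array([512.3, 112. , 186.7]), array([508.5,  74.8, 187.9]), array([508.2,  97.5, 191.9])]
[array([618.1, 116.8,  30.9]), array([519. , 114.2, 148. ]), array([515.8,  76. , 145.4]), array([516.9,  99.8, 141.2])]
```

View pics/c9.png

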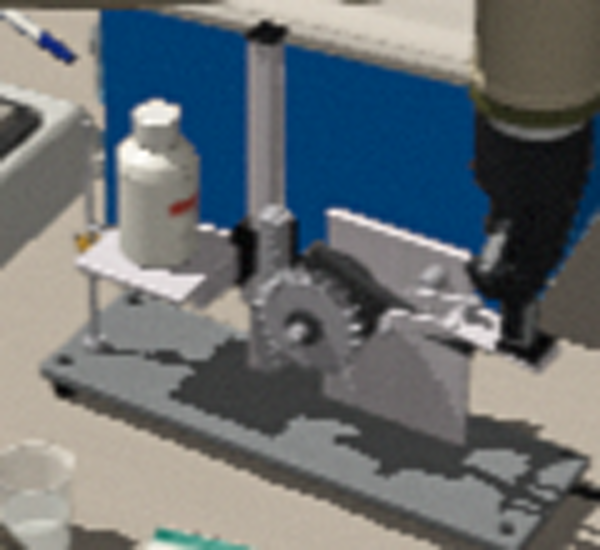

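Platform at 140 (the top depth agrees, about 141–148), rate 6.5 mm/s. I'll hold 1.67 s more and check.

```bash
for i in 1 2 3 4; do python3 -m jog '[{"tx":0,"ty":0,"tz":0,"ax":0,"ay":0,"az":0,"hand":0},{"tx":0,"ty":0,"tz":0,"ax":0,"ay":0,"az":0,"hand":0},{"tx":0,"ty":0,"tz":0,"ax":0,"ay":0,"az":0,"hand":0},{"tx":0,"ty":0,"tz":0,"ax":0,"ay":0,"az":0,"hand":0},{"tx":0,"ty":0,"tz":0,"ax":0,"ay":0,"az":0,"hand":0}]' | grep -E "force"; done; python3 m.py
```

```text
ft_force: [2.3, -1.9, 3.5]
ft_force: [2.9, -1.4, 3.5]
ft_force: [2.2, -2.4, 3.8]
ft_force: [1.7, -1.9, 4.2]
t 15.93 dv 14.92 q 0.97 drop 62.3 plat 128.7
tcp [ 501.  -188.3  356.4] F [ 1.5 -2.8  4.4] yaw 83.72969464855512
```

Platform at 128.7. I'll hold 0.42 s more and then let go straight up.

```bash
python3 -m jog '[{"tx":0,"ty":0,"tz":0,"ax":0,"ay":0,"az":0,"hand":0},{"tx":0,"ty":0,"tz":0,"ax":0,"ay":0,"az":0,"hand":0},{"tx":0,"ty":0,"tz":0,"ax":0,"ay":0,"az":0,"hand":0},{"tx":0,"ty":0,"tz":0,"ax":0,"ay":0,"az":0,"hand":0}]'; python3 -m jog '[{"tx":0,"ty":0,"tz":-0.15,"ax":0,"ay":0,"az":0,"hand":0},{"tx":0,"ty":0,"tz":-0.35,"ax":0,"ay":0,"az":0,"hand":0},{"tx":0,"ty":0,"tz":-0.55,"ax":0,"ay":0,"az":0,"hand":0},{"tx":0,"ty":0,"tz":-0.6,"ax":0,"ay":0,"az":0,"hand":0}]'; python3 m.py
for i in 1 2 3; do python3 -m jog '[{"tx":0,"ty":0,"tz":0,"ax":0,"ay":0,"az":0,"hand":0},{"tx":0,"ty":0,"tz":0,"ax":0,"ay":0,"az":0,"hand":0},{"tx":0,"ty":0,"tz":0,"ax":0,"ay":0,"az":0,"hand":0},{"tx":0,"ty":0,"tz":0,"ax":0,"ay":0,"az":0,"hand":0},{"tx":0,"ty":0,"tz":0,"ax":0,"ay":0,"az":0,"hand":0}]' >/dev/null; python3 m.py; done; python3 m.py c11
```

```text
time: 16.27
tool_pos: [501.0, -188.3, 356.4]
tcp_rot: [180.0, -0.0, 83.7]
ft_force: [2.4, -1.8, 3.7]
finger_gap: 0.3
time: 16.6
tool_pos: [501.2, -188.2, 450.7]
tcp_rot: [179.8, 0.1, 83.7]
ft_force: [0.4, 0.3, 0.5]
finger_gap: -0.4
t 16.65 dv 15.94 q 0.97 drop 66.7 plat 124.3
tcp [ 501.3 -188.3  450.5] F [ 0.3 -0.4  0.6] yaw 83.74183214146036
t 17.12 dv 16.73 q 0.96 drop 70.1 plat 120.9
tcp [ 500.8 -188.2  445.2] F [ 0.4 -0.1 -0.1] yaw 83.73064369107868
t 17.58 dv 17.46 q 0.95 drop 73.2 plat 117.8
tcp [ 501.  -188.3  446.5] F [ 0.9 -0.8  0.3] yaw 83.7280965289702
t 18.05 dv 17.53 q 0.94 drop 73.5 plat 117.5
tcp [ 501.  -188.3  446.4] F [-0.9 -0.  -0.6] yaw 83.72683430301085
t 18.1 dv 17.53 q 0.95 drop 73.5 plat 117.5
tcp [ 501.  -188.3  446.4] F [-0.2 -0.2  0.3] yaw 83.72966208904171
```

View pics/c11.png

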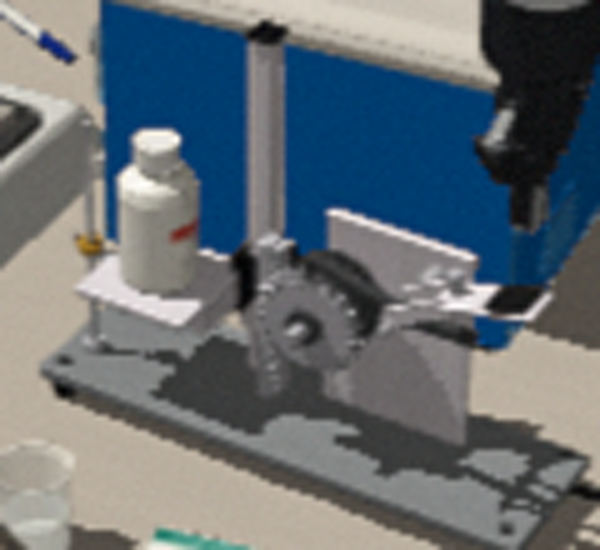

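The platform now stands still at about 118 (the tooth at 119), some 3–4 mm below the collar. The bottle is upright, the key has sprung back and the finger is clear. One overall check, then I'll hand in.

Run:
```python
from bench import *
from h import *
s=snapshot("scene");a=dict(np.load("pics/scene1.npz"))
d=cv2.absdiff(s["pixels"],a["pixels"]).max(2)>40
n,_,st,_=cv2.connectedComponentsWithStats(d.astype(np.uint8))
print([tuple(x) for x in st[1:] if x[4]>6])
s2=snapshot("scene"); print(cv2.absdiff(s["pixels"][150:270,285:405],s2["pixels"][150:270,285:405]).max())
print(hand_in())
```

```text
[(np.int32(224), np.int32(57), np.int32(167), np.int32(46), np.int32(548)), (np.int32(338), np.int32(61), np.int32(89), np.int32(58), np.int32(1352)), (np.int32(390), np.int32(76), np.int32(8), np.int32(5), np.int32(9)), (np.int32(329), np.int32(83), np.int32(13), np.int32(15), np.int32(53)), (np.int32(187), np.int32(85), np.int32(10), np.int32(1), np.int32(10)), (np.int32(407), np.int32(95), np.int32(18), np.int32(17), np.int32(150)), (np.int32(177), np.int32(99), np.int32(14), np.int32(29), np.int32(77)), (np.int32(216), np.int32(98), np.int32(7), np.int32(5), np.int32(10)), (np.int32(284), np.int32(101), np.int32(60), np.int32(14), np.int32(242)), (np.int32(164), np.int32(112), np.int32(2), np.int32(5), np.int32(9)), (np.int32(249), np.int32(120), np.int32(133), np.int32(40), np.int32(648)), (np.int32(212), np.int32(123), np.int32(13), np.int32(22), np.int32(37)), (np.int32(250), np.int32(124), np.int32(4), np.int32(4), np.int32(7)), (np.int32(380), np.int32(135), np.int32(2), np.int32(5), np.int32(8)), (np.int32(380), np.int32(139), np.int32(29), np.int32(12), np.int32(191)), (np
[... 967 characters left out ...]
, np.int32(290), np.int32(15), np.int32(17), np.int32(76)), (np.int32(433), np.int32(293), np.int32(2), np.int32(4), np.int32(7)), (np.int32(471), np.int32(292), np.int32(12), np.int32(6), np.int32(41)), (np.int32(487), np.int32(296), np.int32(13), np.int32(7), np.int32(44)), (np.int32(420), np.int32(298), np.int32(15), np.int32(8), np.int32(35)), (np.int32(464), np.int32(299), np.int32(13), np.int32(11), np.int32(33)), (np.int32(506), np.int32(303), np.int32(18), np.int32(10), np.int32(74)), (np.int32(478), np.int32(304), np.int32(10), np.int32(7), np.int32(34)), (np.int32(476), np.int32(313), np.int32(32), np.int32(15), np.int32(107))]
47
the job is handed in; nothing more can be done
None
```

I lowered the platform to about 118 mm over the worktop and handed the job in at about 18 s. That is about 4 mm below the collar, which I measured at about 122 mm, so it is well within one 12 mm tooth.

- **How it went:** I pressed the key with the closed fingertips. The set screw met the pawl at a TCP height of about 368 mm, and the platform began to sink about 10 mm lower. I then held the key about 2 mm into the 5 mm window at about 4 N, with no hard-stop rise. The vertical force peaked near 7 N in the readings. I let go at about 126 mm, and the pawl caught the tooth near 119.
- **Last checks:** the measured height stayed the same over the last 0.5 s. The bottle was upright, the key had sprung back, and the finger was about 60 mm clear of it.
- **Less certain checks:**
  - My heights are good to about 2–3 mm.
  - The base outline disagreed with the stated lift origin by 12 and 17 mm in world x and y, so I used the pad measured directly instead.
  - The final before/after image comparison mostly showed the arm and lift. It also showed small patches at the lower right, near the tape roll and cable. I took them for shadows of the arm and did not check them in a picture; the arm never went down near there.
  - Two pictures taken just before hand-in differed by at most 47 grey levels in the lift area. I took that as image noise and did not look into it.

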